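# Lock the food processor's lid and hold its pulse plunger half way

### The job

Lock the lid of the food processor by pushing its bar knob down and turning it clockwise as far as it goes, and let go of the knob; it must stay locked. Only then press the round pulse plunger on the column with the fingers to half its travel, never down to its bottom, and finish while still holding it there, half way down and still: do not let it go at the end. Leave the other things on the worktop where they stand.

Things in the scene. Friction and masses are not known exactly. Their poses are not given: they have to be found in the camera images.
- food_processor: White food processor that cannot shift, base 140x310 mm (x, y), 30 mm high; origin under the base's centre, z up, -x its front. Clear bowl with a grey lid centred 75 mm along +y from the origin, bowl handle at the +y end; white control column 90x100 mm, 105 mm high, centred 90 mm along -y, the pulse plunger on top.
- lid_top (a point): Centre of the top of the closed grey lid (132 mm wide), on the knob's axis, 95 mm above the worktop. Two steel bayonet claws stand round it on the lid: arcs 55 to 75 mm across, tops 114.5 mm above the worktop, with a 16 mm high pin outside each. Axes as the processor's.
- lock_grip (a point): Grip point on the lid's black bar knob, on its upright turning axis, 8 mm below the bar's top. The bar is 64 mm long along this frame's x, 14 mm wide along y; upright sides reach 26 mm below this point, where a 48 mm disc begins. At rest the bar's top is 160 mm above the worktop. Turns and sinks with the knob.
- lock_push (a joint): How far the bar knob is pushed down, 0 (up) to 0.010 m (bottom). Spring up: about 2 N at the top, 9 N at the bottom. It must be at least 0.008 down before it can turn past about 0.15 rad; turned further, its lugs lie under the claws, which keep it down at about 0.0065 after it is let go.
- lock_knob (a joint): Turn of the bar knob, rad, growing clockwise seen from above: starts at 0 to 0.1 (bar about along the processor's x), stop at 1.25 (locked). Slight friction, no spring.
- plunger_top (a point): Centre of the top of the pulse plunger's black round cap, 40 mm wide and 10 mm thick on a 20 mm steel stem; 146 mm above the worktop at rest. Moves with the plunger, straight down.
- gauge_top (a point): Top of the fixed steel gauge pin, 9 mm wide, on the column 37 mm from the plunger's axis on the side away from the bowl; 134 mm above the worktop, level with the plunger cap's top when that is exactly half way down.
- pulse_plunger (a joint): How far the pulse plunger is pressed down, 0 to 0.024 m (bottom); half way is 0.012. Springs back up when let go: 3 N at rest, 7.5 N half way, 12 N at the bottom.
- polka_mug: Bystander on the worktop near the processor: polka-dot mug, 78 mm wide, 93 mm tall; origin under it. Leave where it is.
- fish_tin: Bystander on the worktop near the processor: flat oblong tin, 63x105x26 mm; origin under it. Leave where it is.
- round_tin: Bystander on the worktop near the processor: round tin, 75 mm wide, 58 mm tall; origin under it. Leave where it is.
- spice_jar: Bystander on the worktop near the processor: glass jar with a cap, 46 mm wide, 106 mm tall; origin under it. Leave where it is.
- salt: Bystander on the worktop near the processor: glass shaker, 44 mm wide, 90 mm tall; origin under it. Leave where it is.
- garlic_bulb: Bystander on the worktop near the processor: garlic bulb, 56 mm; origin under it. Leave where it is.

How it is judged:
By the outcome, as a careful person would: the job done as asked, in the order asked, and still so for the second after the job is handed in, while the arm keeps its last pose, push and grip.
It also fails if it takes over 48 s, if anything falls off the work surface, if the arm or the gripper's body presses on something with over 40 N, if the wrist force passes 120 N, or if a joint passes its speed limit or range.

### The arm

A 7-joint arm with a two-finger parallel gripper is mounted at the origin on a cart in front of the work surface, level with it; the furniture and walls round the work are solid. World frame = base frame: x ahead of the robot, y to its left, z up, the work surface at z = 0. Lengths are in m, angles in rad, forces in N, time in s.
With the tool pointing down it reaches from about 0.425 to 0.875 m from the base axis. Payload 4.7 kg.
Tool frame: the origin (TCP) lies between the finger pads; the fingertips stand 22 mm ahead of it and the grasp point (between the pads) lies 3 mm ahead of it; z points along the fingers, y is the line along which they close (so a half turn about z gives the same grasp; the last joint's range is limited). The gripper opens to 87 mm and grips with 3 to 60 N. Pads are 19 mm wide; open, the fingers measure 117 mm over their backs; the gripper's body (75 mm by 190 mm) begins 51 mm behind the grasp point.
Start: joints at [1.289, 0.321, -0.07, 1.45, 0.023, 1.371, -0.057], TCP at [0.189, -0.622, 0.212] pointing down, gripper open.
Joint ranges: [-2.86, 2.86], [-0.3, 2.09], [-1.38, 1.24], [0.06, 2.45], [-1.56, 4.7], [0.09, 2.05], [-2.69, 2.69]. Speed limits (rad/s): [2.57, 2.57, 3.14, 3.14, 3.14, 3.14, 3.14].

### API

Orientations are given as a rotation vector (axis times angle).
In Python, from bench import ctrl gives the robot as it stands. The module is installed in compiled form; this text tells all that it offers.
- The arm moves only by the tool send_rows, never from a script. Its argument "motion" is a list of rows, each an object with "claw": the opening, from -1 (shut) to 1 (fully open); "slide": the shift along the tool's x, y, z in mm, a list of three; "delta_rot": the turn, a rotation vector about the tool's x, y, z in rad, a list of three. In form: [{"claw": claw, "slide": [x, y, z], "delta_rot": [ax, ay, az]}, ...]. A call has 1 to 5 rows; each row is the pose to reach, as a shift and turn from the pose commanded when the call began, along the tool's axes at that moment; what a row does not reach only later rows make up. A row lasts 1/10 s, in which the tool goes at most 50 mm and 8.59 degrees, less where a joint would pass 70% of its speed; a pose out of reach is approached as far as the arm can. A call with a gripper value outside its range is refused whole. The fingers move at their own pace and stop on an object; "grip_force" is the grip in N (left out, the last holds). Time passes only in rows, so rows that repeat a pose let the fingers close. It gives the time, the measured TCP pose, the force, the opening and the grip force at its end, in the units of the state.
- ctrl.get_state(): the state, without advancing time (a new reading comes with each control period).
- ctrl.get_image(name): name is "scene" or "top"; returns a dict with "color" (384x512x3 uint8, blue, green, red), "fx", "fy", "cx", "cy" (pixels), "pose" (4x4, takes a point from camera to world coordinates). Camera axes: x right, y down, z forward; pixel columns grow to the right and rows downward; lengths in m; the calibration is good to about 2 mm. A picture is of the moment at which its call begins. There is no depth.
- ctrl.close_job(): hands the job in; it is judged then, once.
The state is a dict: "time": time; "joint_positions": joint angles; "qd": joint speeds; "joint_torque": joint torques, N m; "position": TCP position; "tool_rot": TCP orientation; "ft_force": force on the tool from outside, world axes, zero at the start; "torque": the same for the moment, N m; "grip_width": opening from 0.0 (shut) to 1.0 (fully open); "grip_force": force on a finger pad.
Only numpy, scipy, OpenCV 4.12 (cv2) and the standard library are available. Lean on these libraries where they do the work, as an engineer would, in place of code of your own. Each camera call takes 0.05 s, during which the arm holds its last target. There are 200 camera calls.

## Working session

There is one attempt and no reset: what is moved stays moved. The work goes in short steps, Python scripts to look and compute and a tool call to move; the robot and the scene stay as the last step left them, time stands still between calls to the robot, and variables do not carry over. Pictures are saved under pics/ and viewed, at most 10 in all, crops included, and the job is handed in when it is done.

Besides the shell and the picture viewer there is one more tool, called after "Emit:" by a JSON object that holds its "fn" and its "kwargs", one argument or row to a line. send_rows: Moves the arm, as the interface text tells. Its arguments: {"type":"object","properties":{"motion":{"type":"array","items":{"type":"object","properties":{"claw":{"type":"number"},"slide":{"type":"array","items":{"type":"number"}},"delta_rot":{"type":"array","items":{"type":"number"}}}}},"grip_force":{"type":"number"}},"required":["motion"]}

```bash
mkdir -p pics; cat > h.py <<'E'
import numpy as np, cv2, json
from bench import ctrl
from scipy.spatial.transform import Rotation as R
def ray(im,u,v):
    P=np.array(im['pose']); d=P[:3,:3]@np.array([(u-im['cx'])/im['fx'],(v-im['cy'])/im['fy'],1]); return P[:3,3],d/np.linalg.norm(d)
def onz(im,u,v,z):
    o,d=ray(im,u,v); return o+d*(z-o[2])/d[2]
def proj(im,p):
    P=np.array(im['pose']); c=P[:3,:3].T@(np.array(p)-P[:3,3]); return c[0]/c[2]*im['fx']+im['cx'],c[1]/c[2]*im['fy']+im['cy']
def tri(r1,r2):
    (o1,d1),(o2,d2)=r1,r2
    A=np.stack([d1,-d2],1); t=np.linalg.lstsq(A,o2-o1,rcond=None)[0]
    a,b=o1+t[0]*d1,o2+t[1]*d2; return (a+b)/2,np.linalg.norm(a-b)
E
python3 - <<'E'
from h import *
for n in ('scene','top'):
    im=ctrl.get_image(n); cv2.imwrite(f'pics/{n}0.png',im['color']); print(n,im['fx'],im['cx'],im['cy'],np.round(im['pose'],3).tolist())
    import pickle; pickle.dump(im,open(f'{n}0.pkl','wb'))
s=ctrl.get_state(); print({k:np.round(v,3).tolist() for k,v in s.items()})
E
```

```text
scene 485.0867975582726 253.47420072963936 196.08014132850576 [[-0.519, -0.652, 0.553, -0.238], [-0.855, 0.411, -0.318, 0.504], [-0.02, -0.637, -0.77, 1.191], [0.0, 0.0, 0.0, 1.0]]
top 374.20845282179476 257.41424709325753 196.36492046536733 [[0.014, -0.995, 0.094, 0.38], [-1.0, -0.014, 0.002, 0.058], [-0.001, -0.094, -0.996, 1.253], [0.0, 0.0, 0.0, 1.0]]
{'time': 0.1, 'joint_positions': [1.289, 0.322, -0.07, 1.452, 0.023, 1.371, -0.057], 'qd': [0.001, -0.002, 0.001, -0.003, -0.002, 0.001, 0.002], 'joint_torque': [0.0, -49.257, -0.405, -31.34, -0.064, 0.039, -0.0], 'position': [0.189, -0.621, 0.211], 'tool_rot': [-3.106, -0.463, 0.001], 'ft_force': [0.09, 0.81, -0.732], 'torque': [0.002, -0.018, -0.034], 'grip_force': 0.0, 'grip_width': 1.0}
```

View pics/scene0.png

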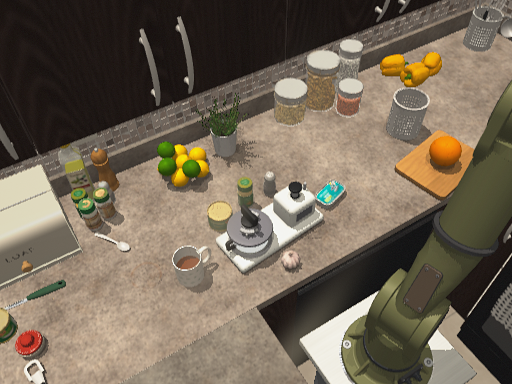

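View pics/top0.png

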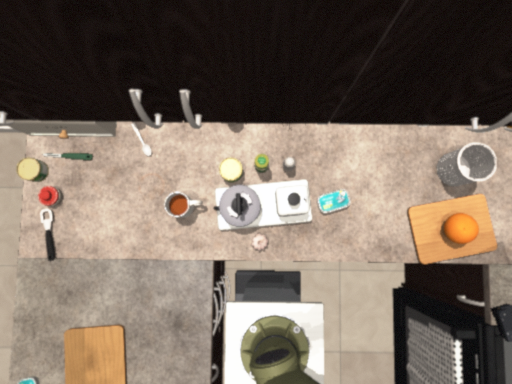

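The scene view shows the processor near (270,225), with the knob about (250,217) and the plunger about (295,187). In the top view the knob is about (239,206) and the plunger about (294,200). Next I'll enlarge both.

```bash
python3 - <<'E'
from h import *
import pickle
a=pickle.load(open('scene0.pkl','rb'))['color'][165:285,165:355]
b=pickle.load(open('top0.pkl','rb'))['color'][145:260,155:355]
A=cv2.resize(a,None,fx=4,fy=4,interpolation=cv2.INTER_CUBIC)[:, :760]
B=cv2.resize(b,None,fx=4,fy=4,interpolation=cv2.INTER_CUBIC)
cv2.imwrite('pics/c1.png',A); cv2.imwrite('pics/c2.png',B)
E
```

```text
(no output)
```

View pics/c1.png

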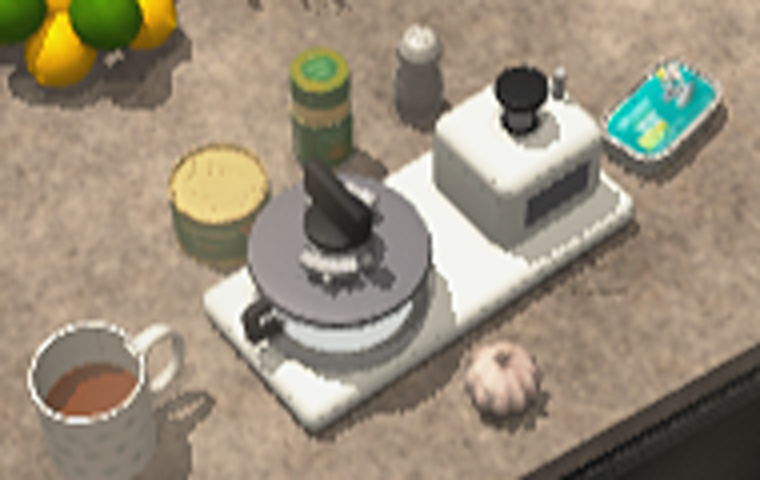

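View pics/c2.png

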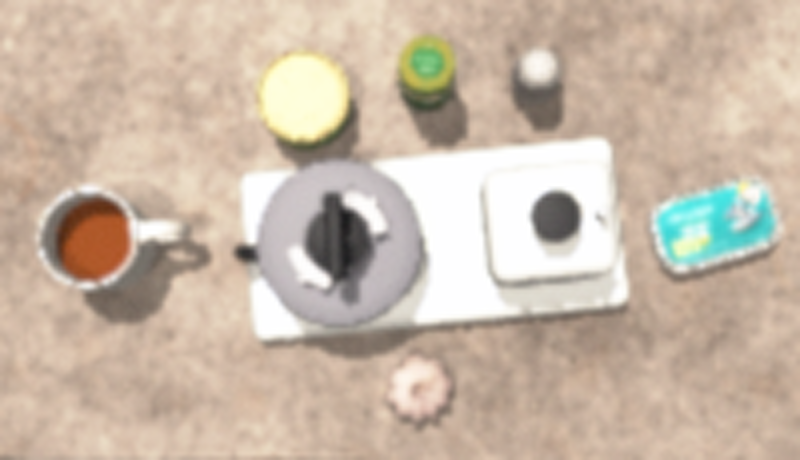

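The scene crop shows the cap top at about (522,87) and the bar knob from (310,165) to (362,225). In the top crop the cap is at (556,216), the bar runs from (332,195) to (340,278), the lid centre is about (341,242), and the base is tilted about 5.7°. Next I'll measure these with masks.

```bash
python3 - <<'E'
from h import *
import pickle
S=pickle.load(open('scene0.pkl','rb'));T=pickle.load(open('top0.pkl','rb'))
def blob(im,box,th):
    x0,y0,x1,y1=box; g=cv2.resize(im['color'][y0:y1,x0:x1],None,fx=4,fy=4,interpolation=cv2.INTER_CUBIC).max(2)
    m=(g<th).astype(np.uint8); cs,_=cv2.findContours(m,cv2.RETR_EXTERNAL,cv2.CHAIN_APPROX_NONE)
    c=max(cs,key=cv2.contourArea)[:,0].astype(float); return (c+.5)/4-.5+[x0,y0]
ct=blob(T,(285,188,303,210),110); e=cv2.fitEllipse(ct.astype(np.float32)); print('cap top',e)
uvT=e[0]
cs=blob(S,(287,178,304,202),75)
print('cap scene bbox',cs.min(0),cs.max(0))
# cap top in scene: leftmost/rightmost of upper ellipse, row top
sc=((522+.5)/4-.5+165,(86+.5)/4-.5+165)
print('cap tri',tri(ray(T,*uvT),ray(S,*sc)))
P=onz(T,*uvT,.146);print('cap on z',P, 'reproj scene',proj(S,P))
th=np.linspace(0,2*np.pi,40)
C=np.array([proj(S,P+[.02*np.cos(t),.02*np.sin(t),0]) for t in th]);print('expected ellipse bbox',C.min(0),C.max(0))
# base corners
b=T['color'][170:235,205:325]; g=cv2.resize(b,None,fx=4,fy=4,interpolation=cv2.INTER_CUBIC)
hsv=cv2.cvtColor(g,cv2.COLOR_BGR2HSV)
m=((g.min(2)>200)&(hsv[...,1]<25)).astype(np.uint8); m=cv2.morphologyEx(m,cv2.MORPH_OPEN,np.ones((9,9)))
cc,_=cv2.findContours(m,cv2.RETR_EXTERNAL,cv2.CHAIN_APPROX_NONE); c=np.vstack([q for q in cc if cv2.contourArea(q)>500])
r=cv2.minAreaRect(c); bp=(cv2.boxPoints(r)+.5)/4-.5+[205,170]; print('base rect',bp)
W=np.array([onz(T,*p,.03) for p in bp]); print(W.round(3)); 
ctr=W.mean(0); print('base ctr',ctr,[np.linalg.norm(W[i]-W[i-1]).round(3) for i in range(4)])
d=[W[i]-W[i-1] for i in range(4)]; d=max(d,key=np.linalg.norm); print('yaw',np.degrees(np.arctan2(-d[0],d[1]))%180)
# lid ellipse: grey
for (u,v) in [((341+.5)/4-.5+155,(242+.5)/4-.5+145)]: print('lid',onz(T,u,v,.095))
# bar ends in both views
f=lambda u,v,o:((u+.5)/4-.5+o[0],(v+.5)/4-.5+o[1])
for a,bb in (((332,195),(314,160)),((340,278),(366,212))):
    print('bar',onz(T,*f(*a,(155,145)),.16), onz(S,*f(*bb,(165,165)),.16))
E
```

```text
cap top ((293.6819152832031, 198.81954956054688), (10.59178638458252, 11.296135902404785), 17.40262794494629)
cap scene bbox [288.625 181.375] [301.125 198.375]
cap tri (array([ 0.47942621, -0.04655146,  0.14697772]), np.float64(0.002083188778548487))
cap on z [ 0.4789066  -0.04749152  0.146     ] reproj scene (np.float64(295.8549613291281), np.float64(186.34470630586094))
expected ellipse bbox [288.79394159 181.07007781] [302.90744967 191.73492783]
base rect [[213.90966606 187.78824997]
 [307.75960541 178.51910782]
 [311.88791656 220.3181572 ]
 [218.03797913 229.58729935]]
[[ 0.522  0.204  0.03 ]
 [ 0.557 -0.105  0.03 ]
 [ 0.42  -0.118  0.03 ]
 [ 0.385  0.187  0.03 ]]
base ctr [0.47102746 0.04206736 0.03      ] [np.float64(0.138), np.float64(0.311), np.float64(0.138), np.float64(0.307)]
yaw 6.479732314848434
lid [0.46150913 0.11436738 0.095     ]
bar [0.49140982 0.11843765 0.16      ] [0.49155563 0.11820428 0.16      ]
bar [0.43059479 0.11144259 0.16      ] [0.43496223 0.11136043 0.16      ]
```

```bash
cat >> h.py <<'E'
def go(x,y,z,yaw):
    s=ctrl.get_state(); Rt=R.from_rotvec(s['tool_rot']); p=np.array(s['position'])
    Rd=R.from_euler('z',yaw,degrees=True)*R.from_rotvec([np.pi,0,0])
    print('slide',(Rt.inv().apply(np.array([x,y,z])-p)*1000).round(1),'rot',(Rt.inv()*Rd).as_rotvec().round(4))
def st():
    s=ctrl.get_state(); Rt=R.from_rotvec(s['tool_rot']).as_matrix()
    print('t',round(s['time'],2),'p',np.round(s['position'],4),'yaw',np.degrees(np.arctan2(Rt[1,0],Rt[0,0])).round(2),'tilt',Rt[:2,2].round(4),'F',np.round(s['ft_force'],2),'M',np.round(s['torque'],2),'w',round(s['grip_width'],3),'g',s['grip_force'],'j',np.round(s['joint_positions'],2))
E
python3 -c "
from h import *
st();go(.45,-.38,.24,59)"
```

```text
t 0.1 p [ 0.1893 -0.6213  0.2109] yaw 16.95 tilt [-0.0006  0.0016] F [ 0.09  0.81 -0.73] M [ 0.   -0.02 -0.03] w 1.0 g 0.0 j [ 1.29  0.32 -0.07  1.45  0.02  1.37 -0.06]
slide [ 319.7 -154.8  -28.9] rot [-1.700e-03 -5.000e-04 -7.339e-01]
```

Emit:
{"fn": "send_rows", "kwargs": {
  "motion": [
    {"claw": 1, "slide": [25, -12, -10], "delta_rot": [0, 0, -0.14]},
    {"claw": 1, "slide": [65, -32, -20], "delta_rot": [0, 0, -0.28]},
    {"claw": 1, "slide": [110, -54, -28], "delta_rot": [0, 0, -0.42]},
    {"claw": 1, "slide": [155, -76, -28], "delta_rot": [0, 0, -0.56]},
    {"claw": 1, "slide": [200, -97, -28], "delta_rot": [0, 0, -0.7]}
  ]
}}

```text
time: 0.6
position: [0.3532, -0.4695, 0.24]
tool_rot: [2.756, 1.508, -0.0]
ft_force: [0.3, -0.7, -0.2]
grip_width: 0.997
grip_force: 0.0
```

```bash
python3 -c "
from h import *
st();go(.51,-.24,.24,98)"
```

```text
t 0.6 p [ 0.3532 -0.4695  0.24  ] yaw 57.36 tilt [ 0.     -0.0004] F [ 0.34 -0.69 -0.24] M [-0.05 -0.08  0.03] w 0.997 g 0.0 j [ 1.12  0.19 -0.28  1.56  0.05  1.4   0.27]
slide [ 2.778e+02  8.200e+00 -1.000e-01] rot [ 1.000e-04  4.000e-04 -7.093e-01]
```

Emit:
{"fn": "send_rows", "kwargs": {
  "motion": [
    {"claw": 1, "slide": [45, 1, 0], "delta_rot": [0, 0, -0.14]},
    {"claw": 1, "slide": [90, 3, 0], "delta_rot": [0, 0, -0.28]},
    {"claw": 1, "slide": [135, 4, 0], "delta_rot": [0, 0, -0.42]},
    {"claw": 1, "slide": [180, 6, 0], "delta_rot": [0, 0, -0.56]},
    {"claw": 1, "slide": [225, 7, 0], "delta_rot": [0, 0, -0.7]}
  ]
}}

```text
time: 1.1
position: [0.4809, -0.2843, 0.2395]
tool_rot: [-2.071, -2.361, 0.001]
ft_force: [0.2, 0.1, 0.5]
grip_width: 1.004
grip_force: 0.0
```

```bash
python3 -c "
from h import *
st();go(.50,-.05,.24,142)"
```

```text
t 1.1 p [ 0.4809 -0.2843  0.2395] yaw 97.48 tilt [-0.0005 -0.    ] F [0.21 0.14 0.52] M [-0.01 -0.14  0.03] w 1.004 g 0.0 j [ 0.93  0.14 -0.49  1.63  0.07  1.39  0.56]
slide [229.8  49.4  -0.5] rot [-5.000e-04 -2.000e-04 -7.769e-01]
```

Emit:
{"fn": "send_rows", "kwargs": {
  "motion": [
    {"claw": 1, "slide": [45, 9, 0], "delta_rot": [0, 0, -0.14]},
    {"claw": 1, "slide": [90, 19, 0], "delta_rot": [0, 0, -0.29]},
    {"claw": 1, "slide": [135, 29, 0], "delta_rot": [0, 0, -0.43]},
    {"claw": 1, "slide": [180, 39, 0], "delta_rot": [0, 0, -0.58]},
    {"claw": 1, "slide": [225, 48, 0], "delta_rot": [0, 0, -0.72]}
  ]
}}

```text
time: 1.6
position: [0.4996, -0.0549, 0.2396]
tool_rot: [-1.107, -2.94, 0.001]
ft_force: [1.3, 0.6, 0.8]
grip_width: 1.001
grip_force: 0.0
```

```bash
python3 -c "
from h import *
st();go(.462,.1155,.22,186.5)"
```

```text
t 1.6 p [ 0.4996 -0.0549  0.2396] yaw 138.75 tilt [-0.0003 -0.0004] F [1.3  0.62 0.76] M [ 0.02 -0.24  0.02] w 1.001 g 0.0 j [ 0.75  0.02 -0.7   1.75  0.02  1.38  0.9 ]
slide [140.6 103.3  19.5] rot [-4.000e-04 -1.000e-04 -8.334e-01]
```

Emit:
{"fn": "send_rows", "kwargs": {
  "motion": [
    {"claw": 1, "slide": [35, 25, 3], "delta_rot": [0, 0, -0.14]},
    {"claw": 1, "slide": [70, 51, 6], "delta_rot": [0, 0, -0.29]},
    {"claw": 1, "slide": [105, 77, 10], "delta_rot": [0, 0, -0.43]},
    {"claw": 1, "slide": [130, 96, 15], "delta_rot": [0, 0, -0.58]},
    {"claw": 1, "slide": [140.6, 103.3, 19.5], "delta_rot": [0, 0, -0.72]}
  ]
}}

```text
time: 2.1
position: [0.462, 0.1178, 0.2201]
tool_rot: [0.009, -3.142, -0.0]
ft_force: [-0.1, -1.3, 0.3]
grip_width: 0.997
grip_force: 0.0
```

```bash
python3 -c "
from h import *
st();go(.462,.1155,.165,186.5)"
```

```text
t 2.1 p [0.462  0.1178 0.2201] yaw -179.67 tilt [-0.      0.0002] F [-0.15 -1.28  0.32] M [ 0.13 -0.14  0.  ] w 0.997 g 0.0 j [ 0.59 -0.04 -0.86  1.83 -0.03  1.34  1.31]
slide [-0.  -2.3 55.1] rot [ 0.0002 -0.     -0.1078]
```

Emit:
{"fn": "send_rows", "kwargs": {
  "motion": [
    {"claw": 1, "slide": [0, -2.3, 15], "delta_rot": [0, 0, -0.108]},
    {"claw": 1, "slide": [0, -2.3, 35], "delta_rot": [0, 0, -0.108]},
    {"claw": 1, "slide": [0, -2.3, 55], "delta_rot": [0, 0, -0.108]},
    {"claw": 1, "slide": [0, -2.3, 64], "delta_rot": [0, 0, -0.108]},
    {"claw": 1, "slide": [0, -2.3, 64], "delta_rot": [0, 0, -0.108]}
  ]
}}

```text
time: 2.6
position: [0.4622, 0.1113, 0.1551]
tool_rot: [0.161, -3.135, -0.0]
ft_force: [-0.2, 0.9, 0.4]
grip_width: 1.002
grip_force: 0.0
```

```bash
python3 - <<'E'
from h import *
st()
im=ctrl.get_image('scene'); cv2.imwrite('pics/g1.png',cv2.resize(im['color'][120:290,165:385],None,fx=3,fy=3,interpolation=cv2.INTER_CUBIC))
E
```

```text
t 2.6 p [0.4622 0.1113 0.1551] yaw -174.14 tilt [-0.0029 -0.    ] F [-0.22  0.92  0.41] M [ 0.05 -0.15  0.05] w 1.002 g 0.0 j [ 0.58  0.03 -0.87  1.92  0.02  1.21  1.37]
```

View pics/g1.png

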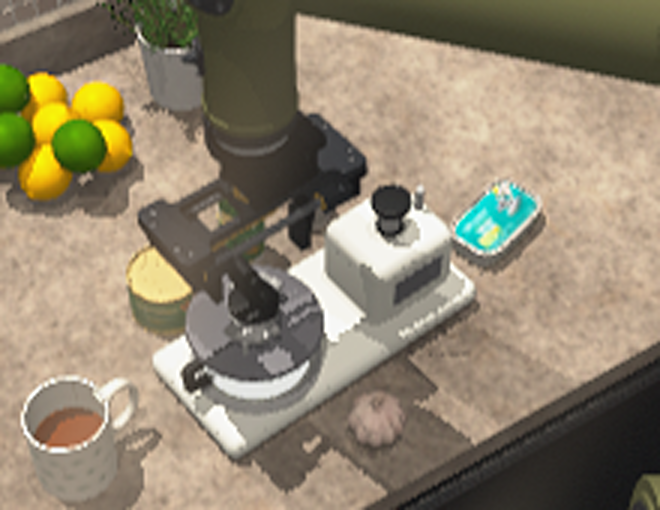

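The fingers straddle the bar (at about (250,290) in this crop). The TCP is about 4 mm short in y, so I'll correct that and close.

Emit:
{"fn": "send_rows", "kwargs": {
  "motion": [
    {"claw": 1, "slide": [0, 4, 0], "delta_rot": [0, 0, -0.01]},
    {"claw": 0, "slide": [0, 4, 0], "delta_rot": [0, 0, -0.01]},
    {"claw": -1, "slide": [0, 4, 0], "delta_rot": [0, 0, -0.01]},
    {"claw": -1, "slide": [0, 4, 0], "delta_rot": [0, 0, -0.01]},
    {"claw": -1, "slide": [0, 4, 0], "delta_rot": [0, 0, -0.01]}
  ],
  "grip_force": 10
}}

```text
time: 3.15
position: [0.4631, 0.1154, 0.1565]
tool_rot: [-0.176, 3.136, -0.0]
ft_force: [-0.2, 1.0, -0.5]
grip_width: 0.723
grip_force: 0.0
```

```bash
python3 -c "
from h import *
st()"
```

```text
t 3.15 p [0.4631 0.1154 0.1565] yaw -173.58 tilt [ 0.0004 -0.0002] F [-0.23  0.98 -0.47] M [ 0.11 -0.12  0.01] w 0.723 g 0.0 j [ 0.57  0.03 -0.88  1.91  0.02  1.21  1.37]
```

Emit:
{"fn": "send_rows", "kwargs": {
  "motion": [
    {"claw": -1, "slide": [-0.5, 0, 0], "delta_rot": [0, 0, 0]},
    {"claw": -1, "slide": [-0.5, 0, 1], "delta_rot": [0, 0, 0]},
    {"claw": -1, "slide": [-0.5, 0, 1], "delta_rot": [0, 0, 0]},
    {"claw": -1, "slide": [-0.5, 0, 1], "delta_rot": [0, 0, 0]},
    {"claw": -1, "slide": [-0.5, 0, 1], "delta_rot": [0, 0, 0]}
  ],
  "grip_force": 10
}}

```text
time: 3.65
position: [0.4634, 0.1155, 0.1553]
tool_rot: [0.176, -3.137, 0.0]
ft_force: [-0.3, -0.1, 0.5]
grip_width: 0.265
grip_force: 0.0
```

Emit:
{"fn": "send_rows", "kwargs": {
  "motion": [
    {"claw": -1, "slide": [0, 0, 0], "delta_rot": [0, 0, 0]},
    {"claw": -1, "slide": [0, 0, 0], "delta_rot": [0, 0, 0]},
    {"claw": -1, "slide": [0, 0, 0], "delta_rot": [0, 0, 0]},
    {"claw": -1, "slide": [0, 0, 0], "delta_rot": [0, 0, 0]},
    {"claw": -1, "slide": [0, 0, 0], "delta_rot": [0, 0, 0]}
  ],
  "grip_force": 10
}}

```text
time: 4.15
position: [0.4634, 0.1155, 0.1553]
tool_rot: [0.176, -3.137, 0.0]
ft_force: [0.5, 0.4, 0.2]
grip_width: 0.005
grip_force: 0.0
```

```bash
python3 -c "
from h import *
st()"
```

```text
t 4.15 p [0.4634 0.1155 0.1553] yaw -173.57 tilt [ 0.     -0.0001] F [0.5  0.41 0.17] M [ 0.12 -0.15  0.01] w 0.005 g 0.0 j [ 0.57  0.03 -0.88  1.91  0.03  1.21  1.37]
```

```bash
python3 - <<'E'
from h import *
im=ctrl.get_image('scene'); tp=ctrl.get_image('top')
for q in ([.4634,.1155,.133],[.4634,.1155,.16]): print((np.array(proj(im,q))-[190,170])*5, (np.array(proj(tp,q))-[205,165])*5)
a=cv2.resize(im['color'][170:285,190:270],None,fx=5,fy=5,interpolation=cv2.INTER_CUBIC);b=cv2.resize(tp['color'][165:280,205:280],None,fx=5,fy=5,interpolation=cv2.INTER_CUBIC)
cv2.imwrite('pics/g2.png',np.hstack([a,b])); print(a.shape,b.shape)
E
```

```text
[297.7888013 235.9403321] [169.53965668 192.97020723]
[296.48500784 205.64804253] [167.23274498 189.51785952]
(575, 400, 3) (575, 375, 3)
```

View pics/g2.png

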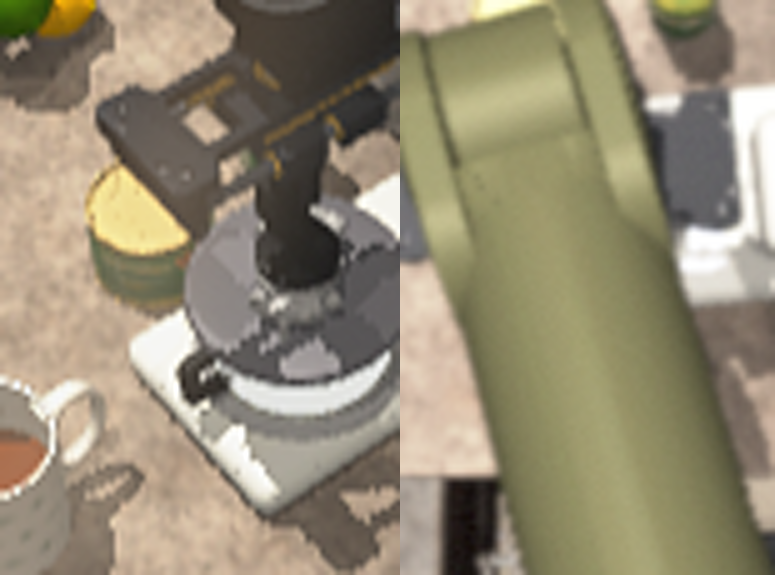

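The shut fingers sit on the knob at about (290,200), but the width reads almost 0. I'll hold with more grip and re-read to see whether the bar is held.

Emit:
{"fn": "send_rows", "kwargs": {
  "motion": [
    {"claw": -1, "slide": [0, 0, 0], "delta_rot": [0, 0, 0]},
    {"claw": -1, "slide": [0, 0, 0], "delta_rot": [0, 0, 0]},
    {"claw": -1, "slide": [0, 0, 0], "delta_rot": [0, 0, 0]}
  ],
  "grip_force": 40
}}

```text
time: 4.55
position: [0.4634, 0.1155, 0.1553]
tool_rot: [0.176, -3.137, 0.0]
ft_force: [-0.3, 0.2, -0.5]
grip_width: 0.004
grip_force: 0.0
```

```bash
python3 - <<'E'
from h import *
st()
im=ctrl.get_image('scene')
f=lambda q:(np.array(proj(im,q))-[220,185])*9
c=np.array([.462,.1155]);
for yaw in (6.5,):
  d=np.array([np.cos(np.radians(yaw)),np.sin(np.radians(yaw))])
  for k in (-.032,.032): print('bar top end',f([*(c+k*d),.16]),'bottom',f([*(c+k*d),.126]))
cv2.imwrite('pics/g3.png',cv2.resize(im['color'][185:245,220:290],None,fx=9,fy=9,interpolation=cv2.INTER_CUBIC))
E
```

```text
t 4.55 p [0.4634 0.1155 0.1553] yaw -173.57 tilt [-0.     -0.0001] F [-0.28  0.15 -0.53] M [ 0.09 -0.12  0.03] w 0.004 g 0.0 j [ 0.57  0.03 -0.88  1.91  0.03  1.21  1.37]
bar top end [332.04524754 305.2746289 ] bottom [333.66474752 373.15696167]
bar top end [201.75905111 172.99291061] bottom [205.8717116  241.79164577]
```

View pics/g3.png

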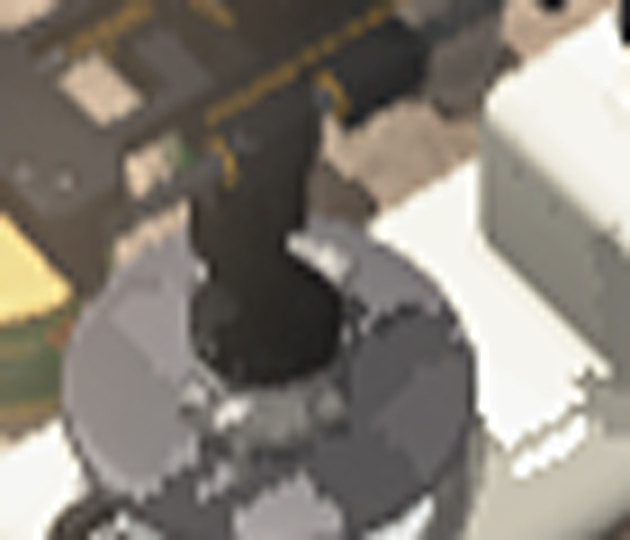

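Emit:
{"fn": "send_rows", "kwargs": {
  "motion": [
    {"claw": -1, "slide": [0, 2, 0], "delta_rot": [0, 0, 0]},
    {"claw": -1, "slide": [0, 3, 0], "delta_rot": [0, 0, 0]},
    {"claw": -1, "slide": [0, 3, 0], "delta_rot": [0, 0, 0]}
  ],
  "grip_force": 40
}}

```text
time: 4.9
position: [0.4631, 0.1188, 0.1553]
tool_rot: [-0.177, 3.137, 0.0]
ft_force: [-0.3, -0.8, -0.2]
grip_width: 0.004
grip_force: 0.0
```

```bash
python3 - <<'E'
from h import *
st()
import pickle
S=pickle.load(open('scene0.pkl','rb'))
im=ctrl.get_image('scene'); 
a=cv2.resize(S['color'][190:240,225:275],None,fx=8,fy=8,interpolation=cv2.INTER_CUBIC)
b=cv2.resize(im['color'][190:240,225:275],None,fx=8,fy=8,interpolation=cv2.INTER_CUBIC)
g=np.clip(np.hstack([a,b]).astype(float)*2.2+10,0,255).astype(np.uint8)
cv2.imwrite('pics/g4.png',g)
E
```

```text
t 4.9 p [0.4631 0.1188 0.1553] yaw -173.55 tilt [0.     0.0001] F [-0.34 -0.84 -0.16] M [ 0.14 -0.14  0.02] w 0.004 g 0.0 j [ 0.57  0.03 -0.88  1.91  0.03  1.21  1.36]
```

View pics/g4.png

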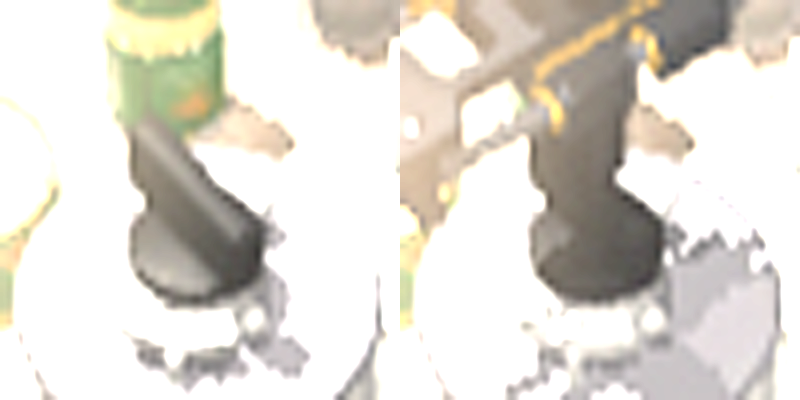

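The fingers move freely, so they're not on the bar. Their lower end appears near (220,178) in the right half, higher than expected. I'll probe downward gently to find contact.

Emit:
{"fn": "send_rows", "kwargs": {
  "motion": [
    {"claw": -1, "slide": [0, -3, 0], "delta_rot": [0, 0, 0]},
    {"claw": -1, "slide": [0, -3, 0], "delta_rot": [0, 0, 0]},
    {"claw": -1, "slide": [0, -3, 2], "delta_rot": [0, 0, 0]},
    {"claw": -1, "slide": [0, -3, 4], "delta_rot": [0, 0, 0]},
    {"claw": -1, "slide": [0, -3, 4], "delta_rot": [0, 0, 0]}
  ]
}}

```text
time: 5.45
position: [0.4631, 0.1155, 0.1509]
tool_rot: [0.176, -3.136, 0.0]
ft_force: [-0.2, -0.6, 0.0]
grip_width: 0.001
grip_force: 0.0
```

```bash
python3 - <<'E'
from h import *
st()
E
```

```text
t 5.45 p [0.4631 0.1155 0.1509] yaw -173.57 tilt [-0.0007 -0.0001] F [-0.23 -0.56  0.05] M [ 0.11 -0.13  0.04] w 0.001 g 0.0 j [ 0.57  0.04 -0.88  1.92  0.03  1.2   1.37]
```

```bash
python3 - <<'E'
from h import *
import pickle
S=pickle.load(open('scene0.pkl','rb'))
for z in (.12,.133,.145,.155,.165): print(z,((np.array(proj(S,[.467,.0605,z]))-[165,120])*3).round(1))
# dark finger column in g1 around (303,248)
g=cv2.imread('pics/g1.png').max(2)
print([(y,int(g[y,285:325].min()),int(285+g[y,285:325].argmin())) for y in range(200,290,6)])
E
```

```text
0.12 [302.6 272.3]
0.133 [302.6 263.7]
0.145 [302.6 255.6]
0.155 [302.6 248.8]
0.165 [302.6 241.9]
[(200, 34, 304), (206, 37, 293), (212, 35, 312), (218, 24, 308), (224, 24, 309), (230, 29, 308), (236, 26, 306), (242, 23, 307), (248, 35, 302), (254, 144, 285), (260, 82, 285), (266, 89, 285), (272, 118, 285), (278, 106, 291), (284, 107, 300)]
```

The finger tip in the earlier image matches a height of about 0.155, roughly 20 mm above nominal. I'll keep probing gently.

Emit:
{"fn": "send_rows", "kwargs": {
  "motion": [
    {"claw": -1, "slide": [0, 0, 1], "delta_rot": [0, 0, 0]},
    {"claw": -1, "slide": [0, 0, 2], "delta_rot": [0, 0, 0]},
    {"claw": -1, "slide": [0, 0, 3], "delta_rot": [0, 0, 0]},
    {"claw": -1, "slide": [0, 0, 4], "delta_rot": [0, 0, 0]}
  ]
}}

```text
time: 5.85
position: [0.4636, 0.1156, 0.1475]
tool_rot: [-0.176, 3.136, -0.0]
ft_force: [-0.6, -1.0, 3.2]
grip_width: 0.005
grip_force: 1.5
```

```bash
python3 - <<'E'
from h import *
st()
E
```

```text
t 5.85 p [0.4636 0.1156 0.1475] yaw -173.57 tilt [ 0.0003 -0.0002] F [-0.64 -0.96  3.21] M [ 0.1   0.06 -0.02] w 0.005 g 1.4552046892640647 j [ 0.57  0.04 -0.88  1.92  0.03  1.19  1.36]
```

```bash
python3 - <<'E'
from h import *
import pickle
S=pickle.load(open('scene0.pkl','rb'))
im=ctrl.get_image('scene'); pickle.dump(im,open('s_contact.pkl','wb'))
o=[]
for I in (S,im):
    a=cv2.resize(I['color'][188:233,230:270],None,fx=10,fy=12,interpolation=cv2.INTER_LANCZOS4)[:, :400]
    o.append(np.clip(255*(np.clip(a.astype(float)-8,0,120)/120)**.6,0,255).astype(np.uint8))
cv2.imwrite('pics/g5.png',np.hstack(o)); print(o[0].shape)
f=lambda q:(np.array(proj(im,q))-[230,188])*[10,12]
for z in (.116,.126,.137,.149,.16): print(z,f([.4636,.1156,z]).round(), f([.454,.1156+.014,z]).round(),f([.454,.1156-.016,z]).round())
E
```

```text
(540, 400, 3)
0.116 [196. 394.] [171. 449.] [264. 393.]
0.126 [196. 368.] [170. 423.] [264. 367.]
0.137 [195. 339.] [168. 394.] [263. 338.]
0.149 [193. 307.] [167. 362.] [262. 306.]
0.16 [192. 277.] [166. 332.] [262. 276.]
```

View pics/g5.png

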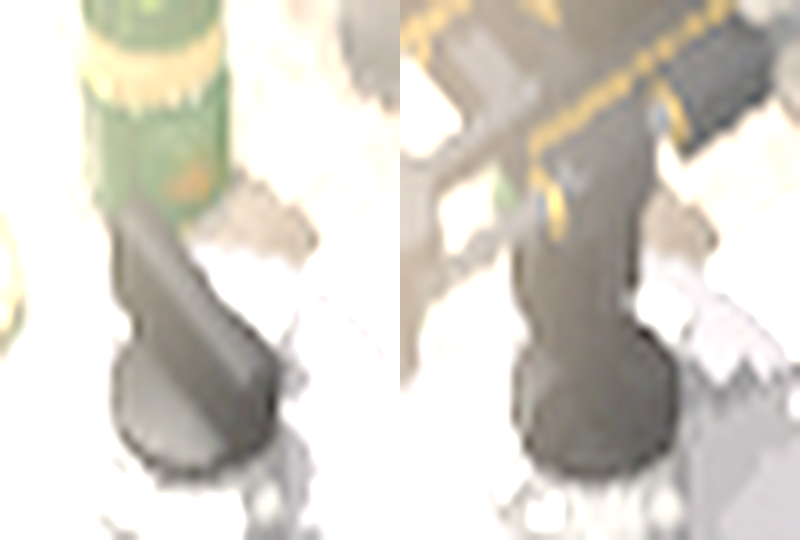

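Contact reads at TCP z of about 0.149, but I can't see where the tips end against the black bar. I'll rise to free air and measure where the tips appear against where they should be.

Emit:
{"fn": "send_rows", "kwargs": {
  "motion": [
    {"claw": -1, "slide": [0, 0, -20], "delta_rot": [0, 0, 0]},
    {"claw": -1, "slide": [0, 0, -50], "delta_rot": [0, 0, 0]},
    {"claw": -1, "slide": [0, 0, -80], "delta_rot": [0, 0, 0]},
    {"claw": -1, "slide": [0, 0, -80], "delta_rot": [0, 0, 0]}
  ]
}}

```text
time: 6.3
position: [0.4658, 0.1162, 0.2309]
tool_rot: [-0.176, 3.13, -0.0]
ft_force: [-0.7, 0.8, 1.3]
grip_width: 0.003
grip_force: 0.0
```

```bash
python3 - <<'E'
from h import *
import pickle
st()
im=ctrl.get_image('scene'); pickle.dump(im,open('s_up.pkl','wb'))
p=np.array(ctrl.get_state()['position']); Rt=R.from_rotvec(ctrl.get_state()['tool_rot'])
k=6; o=np.array([215,135])
a=cv2.resize(im['color'][135:235,215:315],None,fx=k,fy=k,interpolation=cv2.INTER_CUBIC)
a=np.clip(255*(np.clip(a.astype(float)-8,0,160)/160)**.6,0,255).astype(np.uint8)
for dz,col in ((.022,(0,0,255)),(0,(255,0,0)),(-.012,(0,200,0))):
    q=[(np.array(proj(im,p+Rt.apply([sx*.0095,sy*.015,dz])))-o+.5)*k for sx,sy in ((-1,-1),(-1,1),(1,1),(1,-1))]
    cv2.polylines(a,[np.int32(q)],True,col,1); print(dz,np.round(q).tolist())
cv2.imwrite('pics/g6.png',a)
E
```

```text
t 6.3 p [0.4658 0.1162 0.2309] yaw -173.57 tilt [0.0068 0.0001] F [-0.72  0.82  1.27] M [ 0.13 -0.12  0.07] w 0.003 g 0.0 j [ 0.59 -0.04 -0.86  1.81 -0.03  1.35  1.42]
0.022 [[218.0, 362.0], [163.0, 396.0], [189.0, 422.0], [244.0, 389.0]]
0 [[217.0, 330.0], [161.0, 363.0], [188.0, 390.0], [243.0, 357.0]]
-0.012 [[216.0, 312.0], [160.0, 346.0], [187.0, 372.0], [243.0, 339.0]]
```

View pics/g6.png

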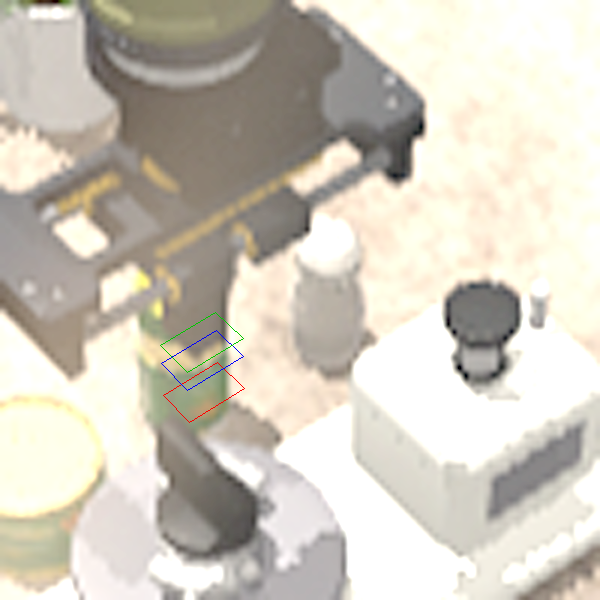

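The tips end at about (200,355) in this crop, at the green outline. They are about 11 mm behind the reported TCP (true tip z ≈ reading + 0.011), which agrees with touching the 0.160 bar top at a reading of 0.149. I'll open partway and come down to a reading of about 0.124.

Emit:
{"fn": "send_rows", "kwargs": {
  "motion": [
    {"claw": 0, "slide": [0, 0, 0], "delta_rot": [0, 0, 0]},
    {"claw": 0, "slide": [0, 0, 0], "delta_rot": [0, 0, 0]},
    {"claw": 0, "slide": [0, 0, 0], "delta_rot": [0, 0, 0]},
    {"claw": 0, "slide": [0, 0, 0], "delta_rot": [0, 0, 0]},
    {"claw": 0, "slide": [0, 0, 0], "delta_rot": [0, 0, 0]}
  ],
  "grip_force": 10
}}

```text
time: 6.85
position: [0.4632, 0.1155, 0.2269]
tool_rot: [0.176, -3.136, -0.0]
ft_force: [-0.2, 0.9, -0.3]
grip_width: 0.374
grip_force: 0.0
```

```bash
python3 - <<'E'
from h import *
st(); go(.462,.1153,.124,186.5)
E
```

```text
t 6.85 p [0.4632 0.1155 0.2269] yaw -173.57 tilt [-0.0008  0.    ] F [-0.24  0.89 -0.29] M [ 0.17 -0.09 -0.04] w 0.374 g 0.0 j [ 0.59 -0.04 -0.86  1.81 -0.03  1.35  1.42]
slide [ 1.100e+00 -1.000e-01  1.029e+02] rot [ 0.0001 -0.0008 -0.0012]
```

Emit:
{"fn": "send_rows", "kwargs": {
  "motion": [
    {"claw": 0, "slide": [1, 0, 30], "delta_rot": [0, 0, 0]},
    {"claw": 0, "slide": [1, 0, 58], "delta_rot": [0, 0, 0]},
    {"claw": 0, "slide": [1, 0, 65], "delta_rot": [0, 0, 0]},
    {"claw": 0, "slide": [1, 0, 72], "delta_rot": [0, 0, 0]},
    {"claw": 0, "slide": [1, 0, 80], "delta_rot": [0, 0, 0]}
  ]
}}

```text
time: 7.35
position: [0.4633, 0.1156, 0.148]
tool_rot: [-0.176, 3.135, 0.0]
ft_force: [0.1, -1.0, -1.3]
grip_width: 0.497
grip_force: 0.0
```

Emit:
{"fn": "send_rows", "kwargs": {
  "motion": [
    {"claw": 0, "slide": [0, 0, 8], "delta_rot": [0, 0, 0]},
    {"claw": 0, "slide": [0, 0, 16], "delta_rot": [0, 0, 0]},
    {"claw": 0, "slide": [0, 0, 22], "delta_rot": [0, 0, 0]},
    {"claw": -1, "slide": [0, 0, 22], "delta_rot": [0, 0, 0]},
    {"claw": -1, "slide": [0, 0, 22], "delta_rot": [0, 0, 0]}
  ]
}}

```text
time: 7.85
position: [0.4625, 0.1155, 0.1254]
tool_rot: [0.176, -3.137, -0.0]
ft_force: [0.6, -0.4, -0.2]
grip_width: 0.392
grip_force: 0.0
```

```bash
python3 - <<'E'
from h import *
st()
E
```

```text
t 7.85 p [0.4625 0.1155 0.1254] yaw -173.56 tilt [-0.      0.0001] F [ 0.65 -0.41 -0.2 ] M [ 0.11 -0.14 -0.05] w 0.392 g 0.0 j [ 0.57  0.07 -0.88  1.95  0.06  1.15  1.34]
```

No vertical contact, so the bar is between the fingers. I'll close.

Emit:
{"fn": "send_rows", "kwargs": {
  "motion": [
    {"claw": -1, "slide": [0, 0, 1], "delta_rot": [0, 0, 0]},
    {"claw": -1, "slide": [0, 0, 1], "delta_rot": [0, 0, 0]},
    {"claw": -1, "slide": [0, 0, 1], "delta_rot": [0, 0, 0]},
    {"claw": -1, "slide": [0, 0, 1], "delta_rot": [0, 0, 0]},
    {"claw": -1, "slide": [0, 0, 1], "delta_rot": [0, 0, 0]}
  ]
}}

```text
time: 8.35
position: [0.4624, 0.1163, 0.1246]
tool_rot: [-0.177, 3.136, 0.001]
ft_force: [-0.3, 3.3, 0.2]
grip_width: 0.16
grip_force: 10.0
```

```bash
python3 - <<'E'
from h import *
st()
E
```

```text
t 8.35 p [0.4624 0.1163 0.1246] yaw -173.54 tilt [0.0003 0.001 ] F [-0.28  3.27  0.24] M [0.84 0.02 0.  ] w 0.16 g 10.00000151907443 j [ 0.56  0.07 -0.88  1.95  0.06  1.14  1.34]
```

Emit:
{"fn": "send_rows", "kwargs": {
  "motion": [
    {"claw": -1, "slide": [0, 1, 0], "delta_rot": [0, 0, 0]},
    {"claw": -1, "slide": [0, 1, 0], "delta_rot": [0, 0, 0]},
    {"claw": -1, "slide": [0, 1, 4], "delta_rot": [0, 0, 0]},
    {"claw": -1, "slide": [0, 1, 8], "delta_rot": [0, 0, 0]},
    {"claw": -1, "slide": [0, 1, 11], "delta_rot": [0, 0, 0]}
  ],
  "grip_force": 40
}}

```text
time: 8.85
position: [0.4628, 0.1165, 0.1141]
tool_rot: [-0.176, 3.136, -0.001]
ft_force: [-7.8, 1.2, 31.4]
grip_width: 0.155
grip_force: 40.0
```

```bash
python3 - <<'E'
from h import *
st()
E
```

```text
t 8.85 p [0.4628 0.1165 0.1141] yaw -173.58 tilt [ 0.0005 -0.0004] F [-7.78  1.24 31.37] M [0.06 1.86 0.  ] w 0.155 g 40.00700365751982 j [ 0.56  0.08 -0.88  1.96  0.07  1.12  1.33]
```

Emit:
{"fn": "send_rows", "kwargs": {
  "motion": [
    {"claw": -1, "slide": [0, 0, -1], "delta_rot": [0, 0, 0.05]},
    {"claw": -1, "slide": [0, 0, -1], "delta_rot": [0, 0, 0.15]},
    {"claw": -1, "slide": [0, 0, -1], "delta_rot": [0, 0, 0.27]},
    {"claw": -1, "slide": [0, 0, -1], "delta_rot": [0, 0, 0.39]},
    {"claw": -1, "slide": [0, 0, -1], "delta_rot": [0, 0, 0.5]}
  ]
}}

```text
time: 9.35
position: [0.4625, 0.1163, 0.1148]
tool_rot: [0.613, 3.081, -0.001]
ft_force: [-3.6, 0.2, 8.0]
grip_width: 0.159
grip_force: 40.0
```

```bash
python3 - <<'E'
from h import *
st()
E
```

```text
t 9.35 p [0.4625 0.1163 0.1148] yaw 157.51 tilt [ 0.0001 -0.0007] F [-3.63  0.15  7.96] M [0.27 0.5  0.09] w 0.159 g 39.9981464445591 j [ 0.53  0.08 -0.85  1.96  0.07  1.13  0.83]
```

Emit:
{"fn": "send_rows", "kwargs": {
  "motion": [
    {"claw": -1, "slide": [0, 0, 0], "delta_rot": [0, 0, 0.12]},
    {"claw": -1, "slide": [0, 0, 0], "delta_rot": [0, 0, 0.25]},
    {"claw": -1, "slide": [0, 0, 0], "delta_rot": [0, 0, 0.38]},
    {"claw": -1, "slide": [0, 0, 0], "delta_rot": [0, 0, 0.5]},
    {"claw": -1, "slide": [0, 0, 0], "delta_rot": [0, 0, 0.6]}
  ]
}}

```text
time: 9.85
position: [0.4623, 0.1161, 0.1148]
tool_rot: [1.495, 2.763, -0.002]
ft_force: [-2.1, 0.4, 9.2]
grip_width: 0.153
grip_force: 40.0
```

Emit:
{"fn": "send_rows", "kwargs": {
  "motion": [
    {"claw": -1, "slide": [0, 0, 0], "delta_rot": [0, 0, 0.04]},
    {"claw": -1, "slide": [0, 0, 0], "delta_rot": [0, 0, 0.08]},
    {"claw": -1, "slide": [0, 0, 0], "delta_rot": [0, 0, 0.12]},
    {"claw": -1, "slide": [0, 0, 0], "delta_rot": [0, 0, 0.16]},
    {"claw": -1, "slide": [0, 0, 0], "delta_rot": [0, 0, 0.16]}
  ]
}}

```text
time: 10.35
position: [0.4622, 0.1161, 0.1147]
tool_rot: [1.706, 2.638, -0.002]
ft_force: [-3.0, 0.6, 8.3]
grip_width: 0.156
grip_force: 40.0
```

```bash
python3 - <<'E'
from h import *
st()
E
```

```text
t 10.35 p [0.4622 0.1161 0.1147] yaw 114.22 tilt [-0.0004 -0.0012] F [-3.04  0.57  8.31] M [0.2  0.68 0.16] w 0.156 g 40.00221197493374 j [ 0.49  0.07 -0.81  1.97  0.06  1.13  0.08]
```

Emit:
{"fn": "send_rows", "kwargs": {
  "motion": [
    {"claw": -1, "slide": [0, 0, 0], "delta_rot": [0, 0, 0.03]},
    {"claw": -1, "slide": [0, 0, 0], "delta_rot": [0, 0, 0.06]},
    {"claw": -1, "slide": [0, 0, 0], "delta_rot": [0, 0, 0.06]}
  ]
}}

```text
time: 10.65
position: [0.4622, 0.1161, 0.1147]
tool_rot: [1.78, 2.587, -0.003]
ft_force: [-3.3, 0.3, 7.5]
grip_width: 0.159
grip_force: 40.0
```

```bash
python3 - <<'E'
from h import *
st()
E
```

```text
t 10.65 p [0.4622 0.1161 0.1147] yaw 110.93 tilt [-0.0002 -0.0019] F [-3.33  0.27  7.5 ] M [0.06 0.66 0.91] w 0.159 g 40.002111000940204 j [ 0.49  0.07 -0.81  1.97  0.06  1.13  0.02]
```

Emit:
{"fn": "send_rows", "kwargs": {
  "motion": [
    {"claw": -1, "slide": [0, 0, 0], "delta_rot": [0, 0, 0.03]},
    {"claw": -1, "slide": [0, 0, 0], "delta_rot": [0, 0, 0.05]},
    {"claw": -1, "slide": [0, 0, 0], "delta_rot": [0, 0, 0.05]}
  ]
}}

```text
time: 10.95
position: [0.4624, 0.1159, 0.1147]
tool_rot: [1.844, 2.542, -0.003]
ft_force: [-2.1, -0.8, 8.4]
grip_width: 0.168
grip_force: 40.0
```

```bash
python3 - <<'E'
from h import *
st()
E
```

```text
t 10.95 p [0.4624 0.1159 0.1147] yaw 108.09 tilt [ 0.0001 -0.0022] F [-2.08 -0.84  8.43] M [-0.06  0.54  0.96] w 0.168 g 40.00280354171991 j [ 0.49  0.07 -0.81  1.97  0.06  1.13 -0.03]
```

Emit:
{"fn": "send_rows", "kwargs": {
  "motion": [
    {"claw": 0, "slide": [0, 0, 0], "delta_rot": [0, 0, 0]},
    {"claw": 0, "slide": [0, 0, 0], "delta_rot": [0, 0, 0]},
    {"claw": 0, "slide": [0, 0, 0], "delta_rot": [0, 0, 0]},
    {"claw": 0, "slide": [0, 0, 0], "delta_rot": [0, 0, 0]},
    {"claw": 0, "slide": [0, 0, 0], "delta_rot": [0, 0, 0]}
  ],
  "grip_force": 10
}}

```text
time: 11.45
position: [0.4622, 0.1162, 0.1141]
tool_rot: [-1.848, -2.54, 0.0]
ft_force: [-0.2, 1.2, -0.3]
grip_width: 0.472
grip_force: 0.0
```

```bash
python3 - <<'E'
from h import *
st()
E
```

```text
t 11.45 p [0.4622 0.1162 0.1141] yaw 107.93 tilt [-0.0003 -0.0002] F [-0.21  1.22 -0.3 ] M [-0.01 -0.14 -0.05] w 0.472 g 0.0 j [ 0.49  0.07 -0.81  1.97  0.06  1.12 -0.03]
```

Emit:
{"fn": "send_rows", "kwargs": {
  "motion": [
    {"claw": 0, "slide": [0, 0, -15], "delta_rot": [0, 0, 0]},
    {"claw": 0, "slide": [0, 0, -50], "delta_rot": [0, 0, 0]},
    {"claw": -1, "slide": [0, 0, -85], "delta_rot": [0, 0, 0]},
    {"claw": -1, "slide": [0, 0, -95], "delta_rot": [0, 0, 0]},
    {"claw": -1, "slide": [0, 0, -95], "delta_rot": [0, 0, 0]}
  ]
}}

```text
time: 11.95
position: [0.4634, 0.1166, 0.2107]
tool_rot: [1.847, 2.538, 0.003]
ft_force: [-0.2, 0.1, 0.6]
grip_width: 0.314
grip_force: 0.0
```

```bash
python3 - <<'E'
from h import *
st(); go(.480,-.047,.19,97)
E
```

```text
t 11.95 p [0.4634 0.1166 0.2107] yaw 107.92 tilt [ 0.0033 -0.0004] F [-0.23  0.12  0.58] M [ 0.01 -0.08  0.04] w 0.314 g 0.0 j [ 0.51 -0.03 -0.79  1.84 -0.02  1.32  0.04]
slide [-160.7  -34.6   20.8] rot [0.0032 0.0011 0.1907]
```

Emit:
{"fn": "send_rows", "kwargs": {
  "motion": [
    {"claw": -1, "slide": [-40, -9, 0], "delta_rot": [0, 0, 0.05]},
    {"claw": -1, "slide": [-80, -17, 5], "delta_rot": [0, 0, 0.1]},
    {"claw": -1, "slide": [-125, -27, 10], "delta_rot": [0, 0, 0.15]},
    {"claw": -1, "slide": [-160.7, -34.6, 18], "delta_rot": [0, 0, 0.19]},
    {"claw": -1, "slide": [-160.7, -34.6, 18], "delta_rot": [0, 0, 0.19]}
  ]
}}

```text
time: 12.45
position: [0.4768, -0.0534, 0.1879]
tool_rot: [-2.09, -2.341, 0.006]
ft_force: [-1.0, 0.0, -0.5]
grip_width: 0.006
grip_force: 0.0
```

Emit:
{"fn": "send_rows", "kwargs": {
  "motion": [
    {"claw": -1, "slide": [0, 0, 0], "delta_rot": [0, 0, 0]},
    {"claw": -1, "slide": [0, 0, 0], "delta_rot": [0, 0, 0]}
  ]
}}

```text
time: 12.65
position: [0.4784, -0.0457, 0.1904]
tool_rot: [-2.077, -2.355, 0.0]
ft_force: [0.2, -0.1, 0.1]
grip_width: 0.006
grip_force: 0.0
```

```bash
python3 - <<'E'
from h import *
st(); go(.480,-.047,.14,97)
import pickle
S0=pickle.load(open('scene0.pkl','rb'))
for n in ('scene','top'):
    im=ctrl.get_image(n)['color']; x0,y0,x1,y1={'scene':(228,196,275,235),'top':(222,188,258,226)}[n]
    m=(im[y0:y1,x0:x1].max(2)<{'scene':60,'top':75}[n])
    print(n); print('\n'.join(''.join('#' if v else '.' for v in r) for r in m))
E
```

```text
t 12.65 p [ 0.4784 -0.0457  0.1904] yaw 97.16 tilt [-0.0015  0.0009] F [ 0.25 -0.15  0.07] M [-0.06 -0.09 -0.04] w 0.006 g 0.0 j [ 0.67 -0.   -0.62  1.87 -0.    1.28  0.17]
slide [-1.5  1.5 50.4] rot [-0.0014 -0.0011  0.0028]
scene
...............................................
...............................................
...............................................
...............................................
...............................................
...............................................
...............................................
...............................................
...............................................
...............................................
.........................#.....................
...........................##..................
...........................##..................
...........................##..................
..........................###..................
.........................####..................
........................#####..................
........................#####..................
....
[... 1713 characters left out ...]
.........##############...........
.........###############............
..........#############.............
............##########..............
..............######................
....................................
....................................
....................................
....................................
....................................
....................................
....................................
....................................
....................................
....................................
....................................
....................................
....................................
....................................
```

The bar is turned to about −69° in the top mask ((9,20)–(25,14)), and it's staying locked after release. Now the plunger: I'll centre over it and come down slowly.

Emit:
{"fn": "send_rows", "kwargs": {
  "motion": [
    {"claw": -1, "slide": [-1, 1, 15], "delta_rot": [0, 0, 0]},
    {"claw": -1, "slide": [-1, 1, 30], "delta_rot": [0, 0, 0]},
    {"claw": -1, "slide": [-1, 1, 42], "delta_rot": [0, 0, 0]},
    {"claw": -1, "slide": [-1, 1, 49], "delta_rot": [0, 0, 0]},
    {"claw": -1, "slide": [-1, 1, 50], "delta_rot": [0, 0, 0]}
  ]
}}

```text
time: 13.25
position: [0.4794, -0.0474, 0.1405]
tool_rot: [-2.079, -2.354, 0.001]
ft_force: [0.9, 0.8, 0.6]
grip_width: 0.003
grip_force: 0.0
```

```bash
python3 - <<'E'
from h import *
st()
E
```

```text
t 13.25 p [ 0.4794 -0.0474  0.1405] yaw 97.11 tilt [-0.0014  0.0003] F [0.94 0.81 0.62] M [ 0.02 -0.09  0.01] w 0.003 g 0.0 j [ 0.67  0.04 -0.63  1.93  0.03  1.18  0.15]
```

Emit:
{"fn": "send_rows", "kwargs": {
  "motion": [
    {"claw": -1, "slide": [0, 0, 1.5], "delta_rot": [0, 0, 0]},
    {"claw": -1, "slide": [0, 0, 3], "delta_rot": [0, 0, 0]},
    {"claw": -1, "slide": [0, 0, 3], "delta_rot": [0, 0, 0]}
  ]
}}

```text
time: 13.55
position: [0.4802, -0.048, 0.1386]
tool_rot: [2.08, 2.353, 0.0]
ft_force: [0.3, -0.4, -0.4]
grip_width: 0.005
grip_force: 0.0
```

Emit:
{"fn": "send_rows", "kwargs": {
  "motion": [
    {"claw": -1, "slide": [0, 0, 1], "delta_rot": [0, 0, 0]},
    {"claw": -1, "slide": [0, 0, 2], "delta_rot": [0, 0, 0]},
    {"claw": -1, "slide": [0, 0, 2], "delta_rot": [0, 0, 0]}
  ]
}}

```text
time: 13.85
position: [0.4799, -0.048, 0.1363]
tool_rot: [-2.081, -2.354, 0.0]
ft_force: [0.6, 0.9, 0.9]
grip_width: 0.006
grip_force: 0.0
```

Emit:
{"fn": "send_rows", "kwargs": {
  "motion": [
    {"claw": -1, "slide": [0, 0, 1], "delta_rot": [0, 0, 0]},
    {"claw": -1, "slide": [0, 0, 2], "delta_rot": [0, 0, 0]},
    {"claw": -1, "slide": [0, 0, 2], "delta_rot": [0, 0, 0]}
  ]
}}

```text
time: 14.15
position: [0.4802, -0.048, 0.1346]
tool_rot: [2.08, 2.354, 0.0]
ft_force: [-0.5, 0.2, 3.0]
grip_width: 0.001
grip_force: 1.5
```

Emit:
{"fn": "send_rows", "kwargs": {
  "motion": [
    {"claw": -1, "slide": [0, 0, 1], "delta_rot": [0, 0, 0]},
    {"claw": -1, "slide": [0, 0, 1], "delta_rot": [0, 0, 0]}
  ]
}}

```text
time: 14.35
position: [0.4801, -0.048, 0.1335]
tool_rot: [2.08, 2.354, 0.0]
ft_force: [-1.2, -0.1, 3.1]
grip_width: 0.004
grip_force: 1.7
```

Emit:
{"fn": "send_rows", "kwargs": {
  "motion": [
    {"claw": -1, "slide": [0, 0, 1], "delta_rot": [0, 0, 0]},
    {"claw": -1, "slide": [0, 0, 1], "delta_rot": [0, 0, 0]}
  ]
}}

```text
time: 14.55
position: [0.4801, -0.048, 0.1324]
tool_rot: [2.08, 2.354, 0.0]
ft_force: [-1.2, -1.3, 4.0]
grip_width: 0.003
grip_force: 1.9
```

Emit:
{"fn": "send_rows", "kwargs": {
  "motion": [
    {"claw": -1, "slide": [0, 0, 1], "delta_rot": [0, 0, 0]},
    {"claw": -1, "slide": [0, 0, 2], "delta_rot": [0, 0, 0]},
    {"claw": -1, "slide": [0, 0, 3], "delta_rot": [0, 0, 0]},
    {"claw": -1, "slide": [0, 0, 3], "delta_rot": [0, 0, 0]}
  ]
}}

```text
time: 14.95
position: [0.4801, -0.048, 0.1294]
tool_rot: [2.08, 2.354, 0.0]
ft_force: [-0.7, -0.3, 4.5]
grip_width: 0.011
grip_force: 2.5
```

Emit:
{"fn": "send_rows", "kwargs": {
  "motion": [
    {"claw": -1, "slide": [0, 0, 1], "delta_rot": [0, 0, 0]},
    {"claw": -1, "slide": [0, 0, 2], "delta_rot": [0, 0, 0]},
    {"claw": -1, "slide": [0, 0, 3], "delta_rot": [0, 0, 0]},
    {"claw": -1, "slide": [0, 0, 3], "delta_rot": [0, 0, 0]}
  ]
}}

```text
time: 15.35
position: [0.4801, -0.048, 0.1265]
tool_rot: [2.081, 2.354, 0.0]
ft_force: [-1.3, -0.2, 5.4]
grip_width: 0.007
grip_force: 3.0
```

The pad force reading follows Fz/2 cleanly (slope 0.37 N/mm, 3 N at z = 0.1346). Half way is therefore z ≈ 0.1226 with a pad force of 3.75.

Emit:
{"fn": "send_rows", "kwargs": {
  "motion": [
    {"claw": -1, "slide": [0, 0, 1], "delta_rot": [0, 0, 0]},
    {"claw": -1, "slide": [0, 0, 2], "delta_rot": [0, 0, 0]},
    {"claw": -1, "slide": [0, 0, 3], "delta_rot": [0, 0, 0]},
    {"claw": -1, "slide": [0, 0, 3.8], "delta_rot": [0, 0, 0]},
    {"claw": -1, "slide": [0, 0, 3.8], "delta_rot": [0, 0, 0]}
  ]
}}

```text
time: 15.85
position: [0.4802, -0.048, 0.1229]
tool_rot: [2.08, 2.354, -0.0]
ft_force: [-0.9, 0.2, 7.2]
grip_width: 0.005
grip_force: 3.7
```

Emit:
{"fn": "send_rows", "kwargs": {
  "motion": [
    {"claw": -1, "slide": [0, 0, 0], "delta_rot": [0, 0, 0]},
    {"claw": -1, "slide": [0, 0, 0], "delta_rot": [0, 0, 0]},
    {"claw": -1, "slide": [0, 0, 0], "delta_rot": [0, 0, 0]}
  ]
}}

```text
time: 16.15
position: [0.4802, -0.048, 0.1231]
tool_rot: [2.08, 2.353, -0.0]
ft_force: [-1.7, 0.1, 7.7]
grip_width: 0.006
grip_force: 3.6
```

```bash
python3 - <<'E'
from h import *
import pickle
st()
S=pickle.load(open('scene0.pkl','rb')); im=ctrl.get_image('scene')
T0=pickle.load(open('top0.pkl','rb')); t=ctrl.get_image('top')
for I in (S,im):
    m=I['color'][178:204,284:312].max(2); print('\n'.join(' '.join('%3d'%v for v in r) for r in m[:, ::1]) if I is im else '')
# bystander / knob check: top-view bar mask
m=t['color'][188:226,222:258].max(2)<75; ys,xs=np.nonzero(m); d=np.cov(xs,ys); w,v=np.linalg.eigh(d); print('bar dir px',v[:,1],len(xs))
# bystander drift: max diffs in boxes
for n,(x0,y0,x1,y1) in dict(mug=(160,188,195,220),rtin=(218,156,244,184),fish=(316,188,352,216),jar=(254,152,270,174),garlic=(250,232,270,252),salt=(282,154,298,170)).items():
    print(n,np.abs(T0['color'][y0:y1,x0:x1].astype(int)-t['color'][y0:y1,x0:x1]).mean().round(1))
E
```

```text
t 16.15 p [ 0.4802 -0.048   0.1231] yaw 97.05 tilt [ 0.0003 -0.0004] F [-1.72  0.08  7.75] M [-0.    0.31 -0.  ] w 0.006 g 3.637815433612559 j [ 0.66  0.06 -0.63  1.95  0.04  1.14  0.14]

189 189 186 124  31  35  36  40  57  66  72  74  47  76  77  56  82  84  39  36  39  43  44  45  45  44  44  45
174 167 166 157  87  44  35  37  36  51  65  60 139 100 108  36  44  92  93  49  32  40  45  44  44  45  46  45
160 161 159 163 145 119  49  38  39  35  44  87 164 109  86  39  27  43 154 124  62  32  53  58  57  43  45  45
158 151 149 159 163 169  80  34  38  40  46 126  77 123 158  51  28  42 179 169 114  52  68  72  73  57  42  44
151 148 151 158 160 169  94  26  37  39  49 115  80  93 186 145  50  89 176 165 126  70  72  72  72  71  58  43
153 154 158 159 159 166 112  15  33  37  38  79  82  50  87 172 145  99 154 151  97  65  71  71  71  67  76  43
167 164 159 160 160 162 132  17  31  33  35  27  23  19  44  88 173 110 137 108  85  49  68  73  71  64  98  91
172 167 163 162 155 152 102  20  30  29  27  25  25  25  20  40  83 133 149 142  68  33  53  68  76  74 100 107
165 168 159 150 
[... 1395 characters left out ...]
 128 128 128 128 128 129 131 130 159 154 153
246 246 246 248 241 163 171 176 152 114 102 103 103 133 162 151 150 126 127 128 128 128 129 129 128 145 153 151
246 246 246 247 228 234 166 172 174 149 127 128 152 125 126 158 177 149 126 127 128 127 129 129 127 128 152 148
246 246 246 247 248 253 163 168 171 173 147 148 176 148 124 125 158 158 151 125 127 129 129 129 130 129 148 139
246 246 246 246 247 249 232 165 168 170 173 173 174 175 147 124 124 126 160 126 128 128 129 130 129 128 138 131
245 246 246 246 246 247 250 232 235 165 170 171 171 172 173 146 124 126 126 148 148 128 130 130 128 126 131 126
bar dir px [-0.9217728   0.38773046] 96
mug 6.5
rtin 5.2
fish 42.4
jar 6.5
garlic 6.7
salt 28.9
```

Emit:
{"fn": "send_rows", "kwargs": {
  "motion": [
    {"claw": -1, "slide": [0, 0, 0.5], "delta_rot": [0, 0, 0]},
    {"claw": -1, "slide": [0, 0, 0.5], "delta_rot": [0, 0, 0]},
    {"claw": -1, "slide": [0, 0, 0.5], "delta_rot": [0, 0, 0]},
    {"claw": -1, "slide": [0, 0, 0.5], "delta_rot": [0, 0, 0]}
  ]
}}

```text
time: 16.65
position: [0.4802, -0.048, 0.1225]
tool_rot: [2.08, 2.353, -0.0]
ft_force: [-0.8, -0.4, 7.8]
grip_width: 0.004
grip_force: 3.7
```

```bash
python3 - <<'E'
from h import *
import pickle
st()
S=pickle.load(open('scene0.pkl','rb')); im=ctrl.get_image('scene')
th=np.linspace(0,6.28,60); c=np.array([.480,-.047])
for I,zt,n in ((S,.146,'before'),(im,.134,'now')):
    col=I['color'][175:206,292:297].max(2).mean(1); v=np.array([proj(I,[c[0]+.02*np.cos(t),c[1]+.02*np.sin(t),zt-.010])[1] for t in th])
    print(n,'predicted cap bottom row',v.max().round(1),[(175+i,int(x)) for i,x in enumerate(col) if 8<i<28])
d=cv2.absdiff(S['color'],im['color']).max(2)
for n,(x0,y0,x1,y1) in dict(fish=(314,178,346,206),salt=(262,170,277,196),jar=(236,176,254,206),rtin=(206,200,232,232)).items(): print(n,d[y0:y1,x0:x1].mean().round(1))
E
```

```text
t 16.65 p [ 0.4802 -0.048   0.1225] yaw 97.05 tilt [ 0.0002 -0.0004] F [-0.83 -0.37  7.77] M [0.01 0.3  0.01] w 0.004 g 3.726423292828258 j [ 0.66  0.06 -0.63  1.95  0.04  1.14  0.14]
before predicted cap bottom row 193.8 [(184, 46), (185, 46), (186, 47), (187, 48), (188, 49), (189, 49), (190, 56), (191, 49), (192, 31), (193, 67), (194, 88), (195, 87), (196, 77), (197, 41), (198, 67), (199, 142), (200, 189), (201, 223), (202, 242)]
now predicted cap bottom row 196.5 [(184, 30), (185, 26), (186, 26), (187, 26), (188, 28), (189, 28), (190, 27), (191, 26), (192, 27), (193, 27), (194, 25), (195, 39), (196, 62), (197, 51), (198, 61), (199, 115), (200, 146), (201, 163), (202, 171)]
fish 37.1
salt 12.1
jar 13.1
rtin 17.2
```

```bash
python3 -c "
from bench import ctrl
print(ctrl.close_job())"
```

```text
the job is handed in; nothing more can be done
None
```

I handed the job in at 16.7 s. The lid knob was turned to its stop and stayed locked after release, and the fingers are holding the pulse plunger half way down (about 12 mm by height and force). The arm passed well above the worktop items, but the image check could not confirm that the fish tin and salt shaker stayed put.

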